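# Hang the side-slotted tool rack on its stud

## Task

The blue tool rack is lying on its side on the bench: hang it back up on the free headed stud of the aluminium bench frame, next to the instruments. Stand it upright, shelf at the bottom and facing out from the frame, slide the slot in its side edge sideways over the stud, behind the stud's head, lower it until it hangs fully home, and let go. Leave the other things on the bench where they are.

Things in the scene. Friction and masses are not known exactly. Their poses are not given: they have to be found in the camera images.
- rack_center (a point): Blue tool rack, an aluminium L-bracket, about 0.25 kg, starts lying on its side: back plate 160 x 70 x 6 with a shelf at its bottom end. This is the middle of the back plate, 35 above the bench as it lies. Axes: x = out of the plate's back (shelf is on the -x side); y = along the plate, shelf end at +80, top end at -80; z = across its width (-35 to +35), up as it lies. It must hang with y straight down
- rack_shelf (a point): Middle of the tool rack's shelf (same axes): 80 deep (along x), 70 wide (z), 6 thick (y), with four tool holes; its front edge is 83 before the plate's mid-plane, its underside is the rack's bottom. Centre of mass: 28 from rack_center towards the shelf end, 15 before the plate. Stood on it, the rack stays up by itself and falls upright from a lean of up to about 25 degrees sideways
- rack_mouth (a point): Middle of the mouth of the rack's slot, on the plate's z +35 edge (same axes), 1 from rack_center towards the top. Slot, right through the plate: a channel 18 wide (y -10 to +8 from rack_center) runs from this mouth in to z -8; its last 16 (z -8 to +8) then turn towards the top end, up to y -24. Upright and seen from the shelf side, the mouth is in the left-hand edge
- rack_seat (a point): Point of the tool rack where the stud's axis lies when it hangs fully home (same axes): in the plate's mid-plane, 19 towards the top end from rack_center, 5 below the closed upper end of the slot. While the stud slides in mid-channel its axis is 18 nearer the shelf than this point. The top edge of the rack is 61 above it
- stud (a point): Free headed steel stud of the bench frame, 140 above the bench, at the frame's left end seen from the robot. Point on its axis, midway between rail and head. x = into the rail, away from the robot side; y = left along the rails; z = up. Neck 10 across, 12 long (x -6 to +6), then a brass head 24 across, 6 thick (x -12 to -6). The rack is slid on towards +y; room at -y for 130
- frame: Bench frame of aluminium profile, fixed: two posts 150 tall, two rails 20 x 20, centred 140 and 70 above the bench. Origin on the bench under the free stud, at the rails' front face; x into the frame, y left along the rails, z up. A green prototyping board, fixed, 90 wide, up to 185 high, hangs on the second stud, 200 to the right of the free one
- psu: Stack of bench supply, function generator and bench meter, fixed, 270 deep, 210 wide, 357 tall, left of the frame: its side is 90 to 98 left of the stud's axis and its front 25 to 40 before the rails. Origin on the bench at its front right corner; it reaches to +x and +y from there
- jig: Bystander: wooden LED jig board with blind holes, 130 x 170 x 18. Origin at the centre of its underside
- led_cube: Bystander: cube of white LEDs on wires, 118 x 118 x 150 tall. Origin at the centre of its underside
- breadboard: Bystander: white breadboard on a black plate, 110 x 190 x 13. Origin at the centre of its underside
- multimeter: Bystander: yellow multimeter lying flat, 175 x 85 x 50. Origin at the centre of its underside
- pliers: Bystander: pliers with orange grips lying on the bench, 140 long, 58 wide, 16 tall, handles to its -x. Origin on the bench, near the jaws
- cutters: Bystander: side cutters with blue grips lying on the bench, 100 long, 58 wide, 16 tall. Origin on the bench, near the jaws
- solder_reel: Bystander: solder reel standing on end, 60 across, 50 tall. Origin at the centre of its underside
There are look-alikes about, which are no part of the job. There is more than one size of the part that bears rack_center; the job needs the smaller.

How it is judged:
By the outcome, as a careful person would: the job done as asked, in the order asked, and still so for the second after the job is handed in, with the robot touching nothing.
It also fails if it takes over 64 s, if anything falls off the work surface, if the arm or the gripper's body presses on something with over 40 N, if the wrist force passes 120 N, or if a joint passes its speed limit or range.

## Robot

A 7-joint arm with a two-finger parallel gripper is mounted at the origin on the work surface. World frame = base frame: x ahead of the robot, y to its left, z up, the work surface at z = 0. Lengths are in m, angles in rad, forces in N, time in s.
With the tool pointing down it reaches from about 0.425 to 0.95 m from the base axis. Payload 4.7 kg.
Tool frame: the origin (TCP) lies on the centre line of the jaws, within the pads' length; the fingertips stand 14 mm ahead of it and the grasp point (between the pads) lies 5 mm behind it; z points along the fingers, y is the line along which they close (so a half turn about z gives the same grasp; the last joint's range is limited). The gripper opens to 85 mm and grips with 20 to 120 N. Pads are 22 mm wide; open, the fingers measure 114 mm over their backs; the gripper's body (76 mm by 85 mm) begins 54 mm behind the grasp point. The pads swing forward as they close: fully open they stand 13 mm farther back than shut.
Start: joints at [1.221, 0.469, -0.049, 1.532, 0.024, 1.141, -0.082], TCP at [0.213, -0.641, 0.245] pointing down, gripper open.
Joint ranges: [-2.59, 2.59], [-0.33, 1.99], [-1.39, 1.29], [0.1, 2.45], [-1.04, 4.18], [0.21, 1.99], [-2.66, 2.66]. Speed limits (rad/s): [2.57, 2.57, 3.14, 3.14, 3.14, 3.14, 3.14].

## Interface

Orientations are given as a rotation vector (axis times angle).
In Python, from workcell import monitor, grab_frame, job, recognise, pinpoint gives the robot as it stands. The module is installed in compiled form; this text tells all that it offers.
- The arm moves only by the tool carry_out, never from a script. Its argument "moves" is a list of rows, each a list of 7 numbers: the opening, from 0 (shut) to 1 (fully open), then the shift along the tool's x, y, z in cm, then the turn, a rotation vector about the tool's x, y, z in degrees. In form: [[jaw, dx, dy, dz, wx, wy, wz], ...]. A call has 1 to 20 rows; each row is the pose to reach, as a shift and turn from the pose commanded when the call began, along the tool's axes at that moment; what a row does not reach only later rows make up. A row lasts 1/8 s, in which the tool goes at most 62.5 mm and 10.7 degrees, less where a joint would pass 70% of its speed; a pose out of reach is approached as far as the arm can. A call with a gripper value outside its range is refused whole. The fingers move at their own pace and stop on an object; "force" is the grip in N (left out, the last holds). Time passes only in rows, so rows that repeat a pose let the fingers close. It gives the time, the measured TCP pose, the force, the opening and the grip force at its end, in the units of the state.
- monitor.state(): the state, without advancing time (a new reading comes with each control period).
- grab_frame(name): name is "scene" or "top" or "wrist"; returns a dict with "color" (384x512x3 uint8, red, green, blue), "vfov" (degrees; the focal length in pixels is half the picture's height over the tangent of half this angle, whatever the lens; pixels are square), "cx", "cy" (the principal point, pixels), "rvec" (rotation vector, rad) and "tvec" (3), from world to camera coordinates, as OpenCV has them; the wrist camera has in their place "mount" (4x4, takes a point from camera to tool coordinates, whose origin is the TCP and whose axes are the flange's). Camera axes: x right, y down, z forward; pixel columns grow to the right and rows downward; lengths in m; the calibration is good to about 2 mm. A picture is of the moment at which its call begins: read the wrist's pose just before it. There is no depth.
- job.close_job(): hands the job in; it is judged then, once.
Trained networks look in a picture, given as the dict that the camera call returned (one of the last four; its "shot" number tells which), for a name from the list of things; names that differ only in an ending like _2 or _b are one class to them, and where a whole thing is asked for, a point or a joint stands for the part that bears it (a point fixed in the world has none). Each returns a list of dicts, best first, with "confidence" (0 to 1); they miss things now and then, are a little off and sometimes report something else, mostly with a low value. They report only what shows in the picture. A call takes as long as a camera call. They do not tell look-alikes from the thing itself.
- recognise(picture, query): "rect" ([left, top, right, bottom] in pixels, round what is visible of it).
- pinpoint(picture, query): "centre" ([row, column] in pixels: a listed point, or the origin of a listed thing).
The state is a dict: "time": time; "joint_pos": joint angles; "joint_vel": joint speeds; "effort": joint torques, N m; "position": TCP position; "tcp_rot": TCP orientation; "force": force on the tool from outside, world axes, zero at the start; "ft_torque": the same for the moment, N m; "opening": finger opening in m; "gripper_force": force on a finger pad.
Only numpy, scipy, OpenCV 4.12 (cv2) and the standard library are available. Lean on these libraries where they do the work, as an engineer would, in place of code of your own. Each camera call takes 0.05 s, during which the arm holds its last target. There are 200 camera calls.

## Working session

There is one attempt and no reset: what is moved stays moved. The work goes in short steps, Python scripts to look and compute and a tool call to move; the robot and the scene stay as the last step left them, time stands still between calls to the robot, and variables do not carry over. Pictures are saved under pics/ and viewed, at most 10 in all, crops included, and the job is handed in when it is done.

Besides the shell and the picture viewer there is one more tool, called after "Request:" in YAML: its name, and indented under it one key for each argument. carry_out: Moves the arm, as the interface text tells. Its arguments: {"type":"object","properties":{"moves":{"type":"array"},"force":{"type":"number"}},"required":["moves"]}

```bash
mkdir -p pics
cat > h.py <<'E'
import numpy as np, cv2
from scipy.spatial.transform import Rotation as R
from workcell import monitor, grab_frame, job, recognise, pinpoint
def cam(p):
    h=p["color"].shape[0]; f=h/2/np.tan(np.radians(p["vfov"])/2)
    K=np.array([[f,0,p["cx"]],[0,f,p["cy"]],[0,0,1]])
    if "rvec" in p:
        Rc=R.from_rotvec(p["rvec"]).as_matrix(); t=np.array(p["tvec"],float)
    else:
        s=p["state"]; T=np.eye(4); T[:3,:3]=R.from_rotvec(s["tcp_rot"]).as_matrix(); T[:3,3]=s["position"]
        W=np.linalg.inv(T@np.array(p["mount"])); Rc=W[:3,:3]; t=W[:3,3]
    return K,Rc,t
def shot(n):
    s=monitor.state(); p=grab_frame(n); 
    p["state"]=s; return p
def ray(p,rc):
    K,Rc,t=cam(p); d=Rc.T@np.linalg.inv(K)@np.array([rc[1],rc[0],1.]); return -Rc.T@t,d/np.linalg.norm(d)
def atz(p,rc,z):
    o,d=ray(p,rc); return o+d*(z-o[2])/d[2]
def proj(p,X):
    K,Rc,t=cam(p); q=(np.atleast_2d(X)@Rc.T+t)@K.T; return q[:,:2]/q[:,2:]
def tri(L):
    A=np.zeros((3,3));b=np.zeros(3)
    for p,rc in L:
        o,d=ray(p,rc);M=np.eye(3)-np.outer(d,d);A+=M;b+=M@o
    return np.linalg.solve(A,b)
def save(p,n,crop=None,k=1):
    im=p["color"][...,::-1]
    if crop: l,t,r,b=crop; im=im[t:b,l:r]
    cv2.imwrite("pics/"+n,cv2.resize(im,None,fx=k,fy=k,interpolation=cv2.INTER_CUBIC))
E
python3 - <<'E'
from h import *
ps={n:shot(n) for n in("scene","top")}
both=np.hstack([ps["scene"]["color"],ps["top"]["color"]])
for n in ps: save(ps[n],n+"0.png",k=1.5)
for n,p in ps.items():
    o,d=ray(p,(192,256));print(n,p["vfov"],o.round(3),d.round(2))
    for q in("rack_center","rack_shelf","rack_mouth","rack_seat","stud","frame","psu","led_cube","jig","multimeter"):
        print(q,[(np.round(r["centre"]).tolist(),round(r["confidence"],2)) for r in pinpoint(p,q)][:4])
print(monitor.state())
E
```

```text
scene 46.482803876256476 [ 0.843 -0.664  1.032] [-0.35  0.55 -0.76]
rack_center [([119.0, 234.0], 0.84), ([246.0, 248.0], 0.7), ([136.0, 358.0], 0.37)]
rack_shelf [([222.0, 252.0], 0.95), ([127.0, 265.0], 0.8), ([132.0, 305.0], 0.67)]
rack_mouth [([105.0, 232.0], 0.81), ([238.0, 244.0], 0.58), ([190.0, 257.0], 0.47)]
rack_seat [([249.0, 239.0], 0.89), ([113.0, 228.0], 0.76)]
stud [([209.0, 352.0], 0.87)]
frame [([239.0, 348.0], 0.82), ([223.0, 256.0], 0.48)]
psu [([212.0, 353.0], 0.66), ([250.0, 236.0], 0.58), ([191.0, 258.0], 0.35)]
led_cube [([136.0, 360.0], 0.78)]
jig [([163.0, 296.0], 0.66), ([222.0, 253.0], 0.59)]
multimeter [([314.0, 158.0], 0.83), ([209.0, 350.0], 0.42), ([132.0, 305.0], 0.33)]
top 48.47303569151695 [0.18  0.026 1.62 ] [ 0.15  0.01 -0.99]
rack_center [([185.0, 297.0], 0.79), ([270.0, 187.0], 0.69)]
rack_shelf [([188.0, 273.0], 0.63), ([233.0, 182.0], 0.59), ([194.0, 196.0], 0.45)]
rack_mouth [([267.0, 185.0], 0.56), ([178.0, 296.0], 0.54), ([188.0, 274.0], 0.34)]
rack_seat [([187.0, 302.0], 0.74), ([278.0, 184.0], 0.57)]
stud [([121.0, 252.0], 0.93)]
frame [([
[... 291 characters left out ...]
]
{'time': 1.1, 'joint_pos': array([ 1.22109902,  0.46859194, -0.04857505,  1.53247639,  0.02409541,
        1.1410116 , -0.08228489]), 'joint_vel': array([-0.00102239, -0.00067981,  0.0013245 , -0.00168045, -0.00140412,
        0.00104471, -0.00159433]), 'effort': array([ 1.16927451e-03, -5.10171926e+01, -4.59648657e-02, -2.38018656e+01,
        1.08208074e-02,  7.43054352e-04, -4.04186551e-06]), 'position': array([ 0.21288134, -0.64057786,  0.24535023]), 'tcp_rot': array([3.10117813e+00, 5.01735642e-01, 7.74102698e-05]), 'force': array([ 0.76905323, -0.30240416,  0.292707  ]), 'ft_torque': array([ 0.00935699, -0.02697736, -0.00230743]), 'gripper_force': 0.0, 'opening': 0.08536857172415002}
```

View pics/scene0.png

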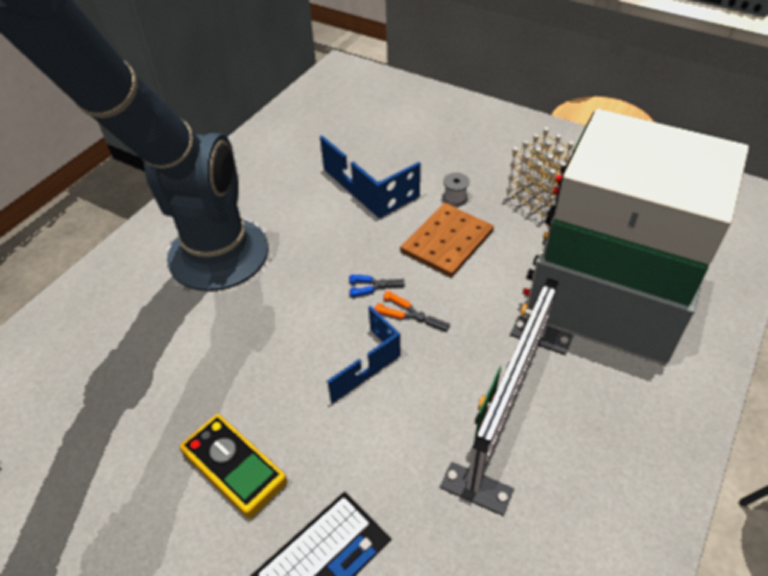

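View pics/top0.png

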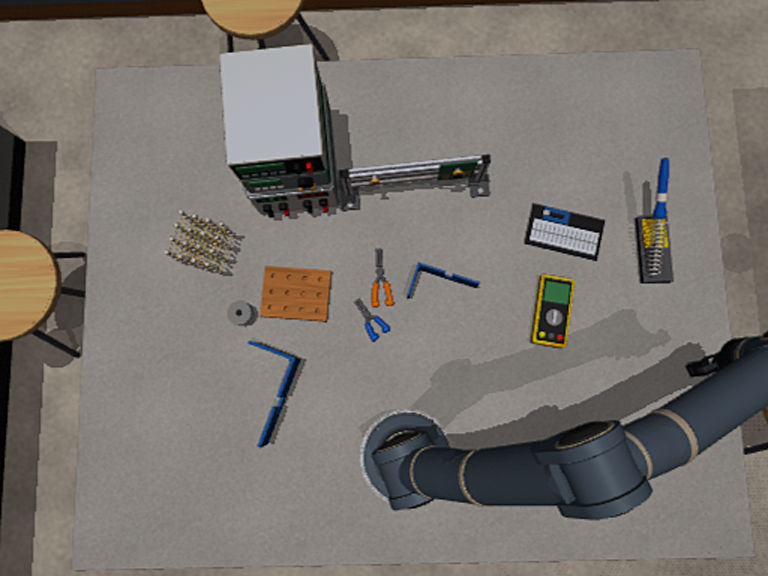

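The pictures show two blue racks. The larger one is at scene (row 119, col 234) and top (row 270, col 187). The smaller one is at scene (246, 248) and top (185, 297), between the pliers and the frame. The smaller rack is the one the task wants. The free stud is at scene (209, 352) and top (121, 252), and I'll now get both in 3D.

Run:
```python
from h import *
s=shot("scene");t=shot("top")
save(s,"sm.png",(200,180,400,280),4)
P=lambda a,b:tri([(s,a),(t,b)]).round(4)
print("center",P((246,248),(185,297)),atz(t,(185,297),.035),atz(s,(246,248),.035))
print("big",P((119,234),(270,187)))
print("seat",atz(s,(249,239),.035),atz(t,(187,302),.035)); print("shelf",atz(s,(222,252),.035),atz(t,(188,273),.035))
print("stud",P((209,352),(121,252)),"frame",atz(s,(239,348),0),atz(t,(128,250),0),"psu",atz(t,(138,227),0))
# top-edge line of rack in top view at z=.07 : corner & end
for rc in((266,420),(284,478),(292,409)): print(atz(t,(rc[0]/1.5,rc[1]/1.5),.07))
```

```text
center [ 0.4448 -0.1074  0.0192] [ 0.43633673 -0.11098628  0.035     ] [ 0.45659752 -0.11081226  0.035     ]
big [0.1367 0.3077 0.0343]
seat [ 0.44074135 -0.13080536  0.035     ] [ 0.42824382 -0.12942384  0.035     ]
shelf [ 0.42447143 -0.03680832  0.035     ] [ 0.42727289 -0.02054793  0.035     ]
stud [0.6635 0.0543 0.1384] frame [0.67368173 0.06640545 0.        ] [0.67376893 0.06165395 0.        ] psu [0.63579428 0.15272461 0.        ]
[ 0.46095496 -0.04650922  0.07      ]
[ 0.41253092 -0.18659403  0.07      ]
[ 0.39712677 -0.01757032  0.07      ]
```

View pics/sm.png

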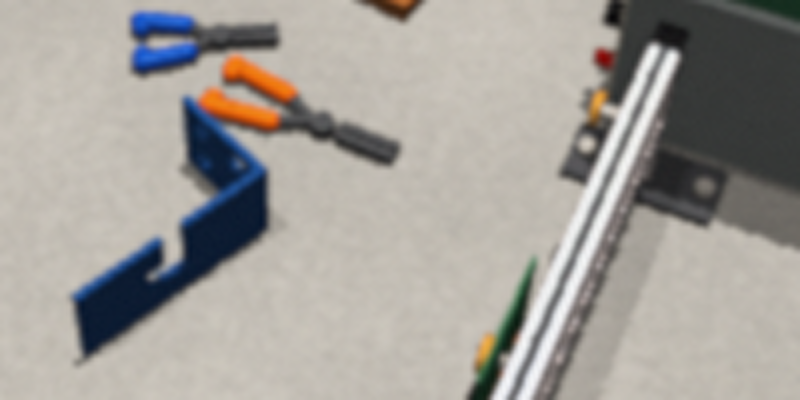

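The crop shows the small rack lying on its side with the slot mouth up (crop about (170,245)). Its shelf is at the left end and its top end is at the lower left. I'll move above its top half.

Request:
carry_out:
  moves:
    - [1, 35, -39, 4.5, 0, 0, -52.6]
    - [1, 35, -39, 4.5, 0, 0, -52.6]
    - [1, 35, -39, 4.5, 0, 0, -52.6]
    - [1, 35, -39, 4.5, 0, 0, -52.6]
    - [1, 35, -39, 4.5, 0, 0, -52.6]
    - [1, 35, -39, 4.5, 0, 0, -52.6]
    - [1, 35, -39, 4.5, 0, 0, -52.6]
    - [1, 35, -39, 4.5, 0, 0, -52.6]
    - [1, 35, -39, 4.5, 0, 0, -52.6]
    - [1, 35, -39, 4.5, 0, 0, -52.6]
    - [1, 35, -39, 4.5, 0, 0, -52.6]
    - [1, 35, -39, 4.5, 0, 0, -52.6]

```text
time: 2.7
position: [0.4216, -0.1615, 0.2004]
tcp_rot: [2.56, 1.82, -0.0]
force: [0.2, -0.9, -0.3]
opening: 0.0856
gripper_force: 0.0
```

```bash
cat > rk.py <<'E'
from h import *
w=shot("wrist"); save(w,"w1.png",k=1.5)
s=w["state"];print(s["position"],R.from_rotvec(s["tcp_rot"]).as_matrix().round(3).tolist(),s["joint_pos"].round(3))
for q,z in(("rack_center",.035),("rack_seat",.035),("rack_mouth",.07),("rack_shelf",.035)):
    for r in pinpoint(w,q)[:2]: print(q,np.round(r["centre"]),r["confidence"],atz(w,r["centre"],z).round(4))
hsv=cv2.cvtColor(w["color"],cv2.COLOR_RGB2HSV)
m=cv2.inRange(hsv,(105,120,30),(125,255,255));print(m.sum()/255)
cv2.imwrite("pics/m.png",m)
E
python3 rk.py
```

```text
[ 0.42160141 -0.16154882  0.20035353] [[0.329, 0.944, -0.0], [0.944, -0.329, -0.0], [-0.0, 0.0, -1.0]] [ 0.719  0.192 -0.5    2.07   0.117  0.906 -0.18 ]
rack_seat [117. 257.] 0.72 [ 0.4427 -0.1114  0.035 ]
rack_seat [140. 256.] 0.7 [ 0.4352 -0.1303  0.035 ]
rack_mouth [120. 259.] 0.84 [ 0.4432 -0.1129  0.07  ]
rack_shelf [ 25. 208.] 0.94 [ 0.4283 -0.0281  0.035 ]
3852.0
```

View pics/w1.png

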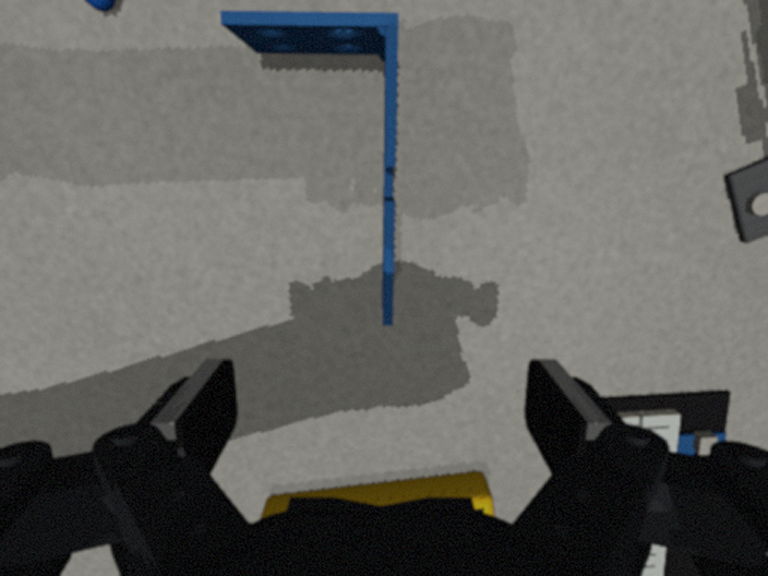

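The wrist view shows the rack running vertically in the picture, at col about 390/1.5. The shelf is at the top, and the lower end is at row about 323/1.5. I'll fit the edge line for the lateral offset and yaw.

Run:
```python
from h import *
w=shot("wrist"); s=w["state"]; Rt=R.from_rotvec(s["tcp_rot"]).as_matrix()
g=w["color"].astype(int); m=(g[...,2]>g[...,0]+25)
for r in range(45,216,15):
    c=np.where(m[r,240:275])[0]+240
    if len(c): print(r,c.min(),c.max(), [ (Rt.T@(atz(w,(r,x),.07)-s["position"])*1000).round(1)[:2].tolist() for x in(c.min()-.5,c.max()+.5)])
c=np.where(m[:,255:263].any(1))[0];print(c.min(),c.max(),[(Rt.T@(atz(w,(x,259),z)-s["position"])*1000).round(1).tolist() for x,z in((c.min(),.07),(c.max(),.07),(c.max(),0))])
```

```text
45 257 265 [[107.6, 2.4], [107.6, 9.0]]
60 257 264 [[97.2, 2.4], [97.2, 8.4]]
75 257 264 [[86.6, 2.4], [86.6, 8.5]]
90 257 264 [[75.7, 2.4], [75.7, 8.6]]
105 256 263 [[64.6, 1.7], [64.6, 7.9]]
120 256 261 [[53.2, 1.7], [53.2, 6.4]]
135 256 262 [[41.5, 1.7], [41.5, 7.3]]
150 256 262 [[29.5, 1.7], [29.5, 7.4]]
165 256 262 [[17.3, 1.7], [17.3, 7.4]]
180 255 262 [[4.7, 0.9], [4.7, 7.5]]
195 255 261 [[-8.2, 0.9], [-8.2, 6.8]]
210 255 261 [[-21.4, 0.9], [-21.4, 6.9]]
10 217 [[130.9, 4.1, 130.3], [-27.7, 4.8, 130.3], [-53.1, 6.0, 200.3]]
```

Request:
carry_out:
  moves:
    - [1, 0, 0.42, 5, 0, 0, 0.8]
    - [1, 0, 0.42, 10, 0, 0, 0.8]
    - [1, 0, 0.42, 14, 0, 0, 0.8]
    - [1, 0, 0.42, 15.5, 0, 0, 0.8]
    - [1, 0, 0.42, 15.5, 0, 0, 0.8]
    - [0, 0, 0.42, 15.5, 0, 0, 0.8]
    - [0, 0, 0.42, 15.5, 0, 0, 0.8]
    - [0, 0, 0.42, 15.5, 0, 0, 0.8]
    - [0, 0, 0.42, 15.5, 0, 0, 0.8]
    - [0, 0, 0.42, 15.5, 0, 0, 0.8]
    - [0, 0, 0.42, 15.5, 0, 0, 0.8]
    - [0, 0, 0.42, 15.5, 0, 0, 0.8]
  force: 100

```text
time: 4.5
position: [0.4262, -0.1616, 0.0458]
tcp_rot: [2.57, 1.806, -0.0]
force: [-0.8, 0.1, 6.9]
opening: 0.005
gripper_force: 97.9
```

Request:
carry_out:
  moves:
    - [0, 0, 0, -5, 0, 0, 0]
    - [0, 0, 0, -10, 0, 0, 0]
    - [0, 0, 0, -15, 0, 0, 0]
    - [0, 0, 0, -18, 0, -10, 0]
    - [0, 0, 0, -18, 0, -20, 0]
    - [0, 0, 0, -18, 0, -30, 0]
    - [0, 0, 0, -18, 0, -40, 0]
    - [0, 0, 0, -18, 0, -40, 0]

```text
time: 5.5
position: [0.4262, -0.1587, 0.2229]
tcp_rot: [2.15, 1.524, -0.784]
force: [0.1, 0.2, -3.0]
opening: 0.005
gripper_force: 98.6
```

```bash
python3 -c "
from h import *
s=monitor.state();print(s['joint_pos'].round(3),s['position'],R.from_rotvec(s['tcp_rot']).as_matrix().round(3).tolist(),s['force'].round(1),s['opening'])"
```

```text
[ 0.297  0.321 -0.5    2.037  0.749  1.345 -0.924] [ 0.42623256 -0.15871204  0.22294746] [[0.253, 0.943, -0.217], [0.725, -0.333, -0.603], [-0.641, -0.005, -0.768]] [ 0.1  0.2 -3. ] 0.005047356470383107
```

Request:
carry_out:
  moves:
    - [0, 0, 0, 0, 0, -10, 0]
    - [0, 0, 0, 0, 0, -20, 0]
    - [0, 0, 0, 0, 0, -30, 0]
    - [0, 0, 0, 0, 0, -40, 0]
    - [0, 0, 0, 0, 0, -48, 0]
    - [0, 0, 0, 0, 0, -48, 0]
    - [0, 0, 0, 0, 0, -48, 0]

```text
time: 6.38
position: [0.4259, -0.1623, 0.2257]
tcp_rot: [1.495, 1.046, -1.437]
force: [-0.3, 0.1, -2.0]
opening: 0.0047
gripper_force: 98.9
```

```bash
python3 -c "
from h import *
s=monitor.state();print(s['joint_pos'].round(3),s['position'],R.from_rotvec(s['tcp_rot']).as_matrix().round(3).tolist(),s['force'].round(1),s['opening'])
p=shot('scene');save(p,'s2.png',(180,120,436,312),3)"
```

```text
[-0.043  0.712 -0.317  2.035  1.018  1.936 -1.336] [ 0.42588257 -0.16230102  0.22567755] [[0.014, 0.94, -0.341], [0.036, -0.342, -0.939], [-0.999, 0.001, -0.039]] [-0.3  0.1 -2. ] 0.004742802258015856
```

View pics/s2.png

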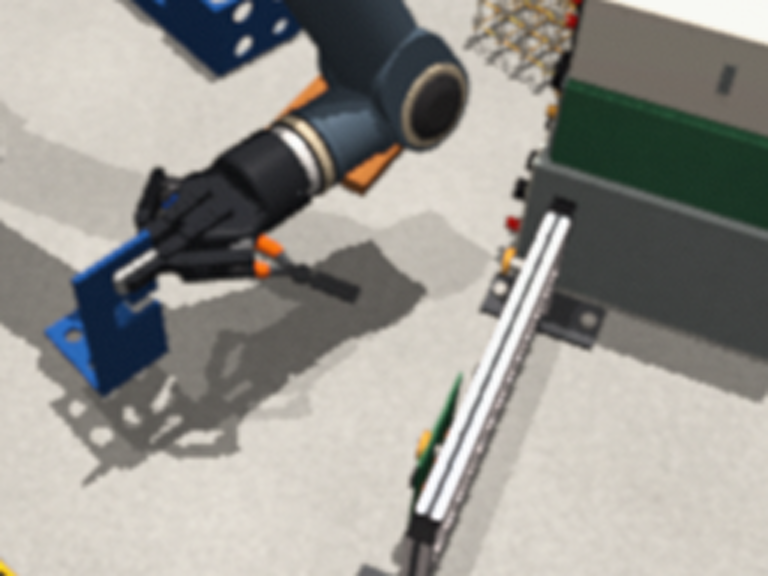

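The view shows the rack held upright above the bench, with the shelf down at crop about (100,340) and the gripper coming in from the left. I'll lower it to the bench.

Request:
carry_out:
  moves:
    - [0, 3, 0, 0.12, 0, 0, 0]
    - [0, 6, 0, 0.23, 0, 0, 0]
    - [0, 8, 0, 0.31, 0, 0, 0]
    - [0, 8.5, 0, 0.33, 0, 0, 0]
    - [0, 8.5, 0, 0.33, 0, 0, 0]
    - [0, 8.5, 0, 0.33, 0, 0, 0]

```text
time: 7.18
position: [0.4262, -0.1618, 0.1412]
tcp_rot: [1.491, 1.045, -1.437]
force: [-0.4, 0.3, -2.8]
opening: 0.005
gripper_force: 98.9
```

```bash
cat > st.py <<'E'
from h import *
s=monitor.state();print(s['time'],s['joint_pos'].round(3),s['position'].round(4),R.from_rotvec(s['tcp_rot']).as_matrix().round(3).tolist(),s['force'].round(1),s['opening'])
E
python3 st.py
```

```text
7.175 [-0.058  0.874 -0.297  2.02   1.017  1.871 -1.469] [ 0.4262 -0.1618  0.1412] [[0.014, 0.941, -0.339], [0.033, -0.339, -0.94], [-0.999, 0.002, -0.036]] [-0.4  0.3 -2.8] 0.00502210615771029
```

Request:
carry_out:
  moves:
    - [0, 0.2, 0, 0, 0, 0, 0]
    - [0, 0.4, 0, 0, 0, 0, 0]
    - [0, 0.5, 0, 0, 0, 0, 0]
    - [0, 0.5, 0, 0, 0, 0, 0]

```text
time: 7.68
position: [0.426, -0.1616, 0.1351]
tcp_rot: [1.489, 1.046, -1.439]
force: [-0.6, -0.0, -3.1]
opening: 0.0049
gripper_force: 98.9
```

Request:
carry_out:
  moves:
    - [0, 0.1, 0, 0, 0, 0, 0]
    - [0, 0.2, 0, 0, 0, 0, 0]
    - [0, 0.2, 0, 0, 0, 0, 0]

```text
time: 8.05
position: [0.426, -0.1615, 0.1332]
tcp_rot: [1.489, 1.046, -1.438]
force: [-1.0, -0.5, -3.5]
opening: 0.0046
gripper_force: 98.9
```

Request:
carry_out:
  moves:
    - [0, 0.1, 0, 0, 0, 0, 0]
    - [0, 0.2, 0, 0, 0, 0, 0]
    - [0, 0.2, 0, 0, 0, 0, 0]

```text
time: 8.43
position: [0.4263, -0.1613, 0.1325]
tcp_rot: [1.487, 1.044, -1.439]
force: [1.4, 2.1, 5.9]
opening: 0.005
gripper_force: 99.5
```

Request:
carry_out:
  moves:
    - [0.5, 0, 0, 0, 0, 0, 0]
    - [1, 0, 0, 0, 0, 0, 0]
    - [1, 0, 0, 0, 0, 0, 0]
    - [1, 0, 0, 0, 0, 0, 0]
    - [1, 0, 0, -3, 0, 0, 0]
    - [1, 0, 0, -6, 0, 0, 0]
    - [1, 0, 0, -9, 0, 0, 0]
    - [1, -6, 0, -10, 0, 0, 0]
    - [1, -12, 0, -10, 0, 0, 0]
    - [1, -17, 0, -10, 0, 0, 0]
    - [1, -20, 0, -10, 0, 0, 0]
    - [1, -20, 0, -10, 0, 0, 0]

```text
time: 9.93
position: [0.4575, -0.0737, 0.3364]
tcp_rot: [1.493, 1.045, -1.433]
force: [0.8, -0.1, 0.4]
opening: 0.0852
gripper_force: 0.0
```

```bash
python3 st.py
python3 - <<'E'
from h import *
p=shot('scene');save(p,'s3.png',(180,120,436,312),3)
t=shot('top')
for n,q in(('s',p),('t',t)):
    for k in("rack_center","rack_shelf","rack_seat"): print(n,k,[(np.round(r['centre'],1).tolist(),round(r['confidence'],2)) for r in pinpoint(q,k)][:3])
E
```

```text
9.925 [-0.445  0.558  0.037  1.898  0.908  1.978 -1.038] [ 0.4575 -0.0737  0.3364] [[0.017, 0.941, -0.338], [0.034, -0.339, -0.94], [-0.999, 0.004, -0.037]] [ 0.8 -0.1  0.4] 0.08518720741793667
s rack_center [([115.7, 234.2], 0.72), ([248.1, 229.1], 0.64), ([191.7, 259.8], 0.58)]
s rack_shelf [([254.7, 217.0], 0.85), ([127.2, 266.5], 0.85)]
s rack_seat [([241.0, 222.0], 0.89), ([113.8, 231.3], 0.56)]
t rack_center [([270.1, 186.1], 0.91), ([185.3, 315.6], 0.63)]
t rack_shelf [([198.6, 308.5], 0.88), ([231.5, 183.9], 0.63)]
t rack_seat [([185.9, 317.2], 0.9), ([277.1, 180.1], 0.71)]
```

View pics/s3.png

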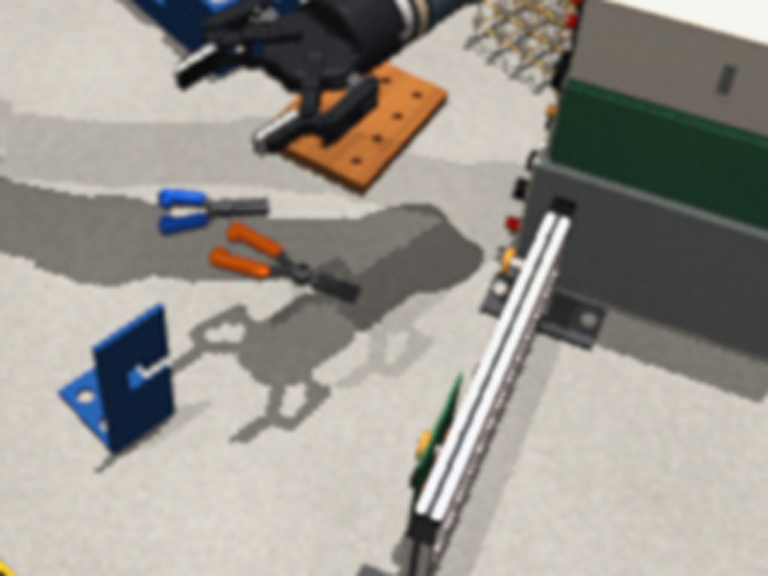

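The rack stands freely on its shelf at crop about (135,380). Next I'll turn the tool to point down above its top edge.

Request:
carry_out:
  moves:
    - [1, 0, 0, 3, 0, 10, 0]
    - [1, 0, 0, 6, 0, 20, 0]
    - [1, 1, 0, 9, 0, 30, 0]
    - [1, 2, 0, 10.5, 0, 40, 0]
    - [1, 2.2, 0, 10.5, 0, 50, 0]
    - [1, 2.2, 0, 10.5, 0, 60, 0]
    - [1, 2.2, 0, 10.5, 0, 70, 0]
    - [1, 2.2, 0, 10.5, 0, 80, 0]
    - [1, 2.2, 0, 10.5, 0, 88, 0]
    - [1, 2.2, 0, 10.5, 0, 88, 0]
    - [1, 2.2, 0, 10.5, 0, 88, 0]

```text
time: 11.7
position: [0.4222, -0.1711, 0.3084]
tcp_rot: [-2.569, -1.808, 0.004]
force: [0.4, 0.0, 0.1]
opening: 0.0852
gripper_force: 0.0
```

```bash
python3 st.py
python3 - <<'E'
from h import *
w=shot("wrist"); s=w["state"]; Rt=R.from_rotvec(s["tcp_rot"]).as_matrix()
save(w,"w2.png",k=1.5)
g=w["color"].astype(int); m=(g[...,2]>g[...,0]+25)
for r in range(60,330,12):
    c=np.where(m[r,150:380])[0]+150
    if len(c): print(r,c.min(),c.max(), [ (Rt.T@(atz(w,(r,x),.163)-s["position"])*1000).round(1)[:2].tolist() for x in(c.min()-.5,c.max()+.5)])
E
```

```text
11.7 [ 0.155  0.045  0.142  1.948 -0.005  1.151 -0.045] [ 0.4222 -0.1711  0.3084] [[0.338, 0.941, -0.002], [0.941, -0.338, -0.001], [-0.002, -0.001, -1.0]] [0.4 0.  0.1] 0.08521215968265082
132 192 256 [[42.6, -52.0], [42.5, 2.6]]
144 193 258 [[32.5, -51.7], [32.5, 4.3]]
156 193 258 [[22.2, -52.2], [22.2, 4.4]]
168 194 258 [[11.8, -51.8], [11.8, 4.4]]
180 251 257 [[1.1, -2.5], [1.1, 3.6]]
192 252 257 [[-9.8, -1.7], [-9.8, 3.6]]
204 252 257 [[-20.9, -1.7], [-20.9, 3.7]]
```

View pics/w2.png

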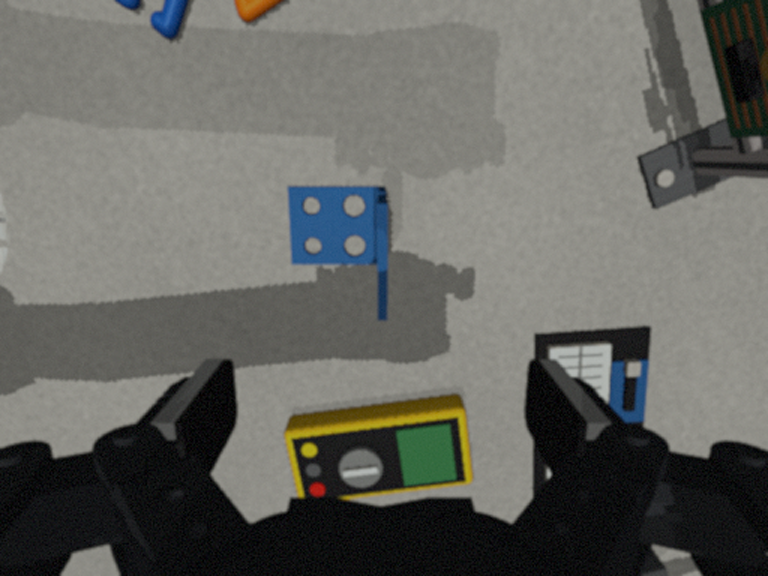

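The wrist view shows the rack's top edge running from row about 203 to 320 at col about 384 in the 1.5x picture, nearly aligned with the tool. I'll descend and grip.

Request:
carry_out:
  moves:
    - [1, 0.5, 0.1, 5, 0, 0, 0.8]
    - [1, 0.5, 0.1, 10, 0, 0, 0.8]
    - [1, 0.5, 0.1, 14, 0, 0, 0.8]
    - [1, 0.5, 0.1, 16, 0, 0, 0.8]
    - [1, 0.5, 0.1, 16.9, 0, 0, 0.8]
    - [1, 0.5, 0.1, 16.9, 0, 0, 0.8]
    - [0, 0.5, 0.1, 16.9, 0, 0, 0.8]
    - [0, 0.5, 0.1, 16.9, 0, 0, 0.8]
    - [0, 0.5, 0.1, 16.9, 0, 0, 0.8]
    - [0, 0.5, 0.1, 16.9, 0, 0, 0.8]
    - [0, 0.5, 0.1, 16.9, 0, 0, 0.8]
    - [0, 0.5, 0.1, 16.9, 0, 0, 0.8]
    - [0, 0.5, 0.1, 16.9, 0, 0, 0.8]
  force: 100

```text
time: 13.38
position: [0.4251, -0.1678, 0.1404]
tcp_rot: [2.583, 1.788, 0.001]
force: [-0.4, 0.2, 4.6]
opening: 0.005
gripper_force: 98.5
```

```bash
python3 st.py
python3 - <<'E'
from h import *
L={n:shot(n) for n in("scene","top")}
for n,p in L.items():
    for k in("stud","frame","psu"): print(n,k,[(np.round(r['centre'],1).tolist(),round(r['confidence'],2)) for r in pinpoint(p,k)][:2])
save(L["top"],"t2.png",(200,80,360,160),5)
E
```

```text
13.375 [ 0.168  0.249  0.134  2.149 -0.049  0.745 -0.026] [ 0.4251 -0.1678  0.1404] [[0.352, 0.936, 0.001], [0.936, -0.352, -0.0], [-0.0, 0.001, -1.0]] [-0.4  0.2  4.6] 0.004966242345852772
scene stud [([207.8, 352.1], 0.92)]
scene frame [([236.9, 350.0], 0.75)]
scene psu [([210.8, 349.4], 0.62)]
top stud [([118.2, 247.5], 0.85)]
top frame [([127.4, 253.1], 0.84)]
top psu [([136.2, 225.2], 0.85)]
```

View pics/t2.png

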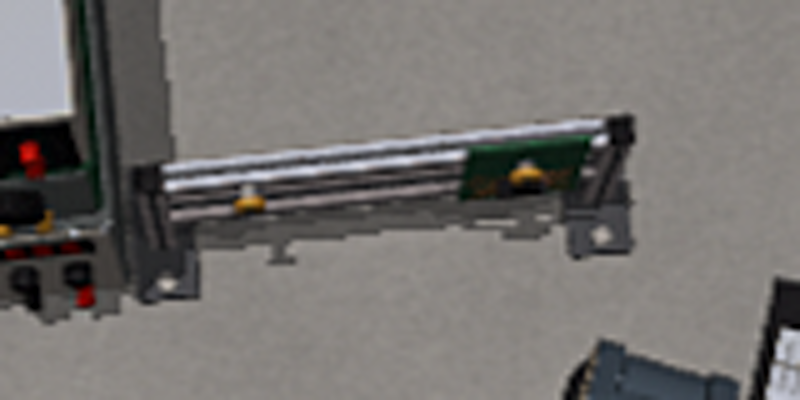

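The crop shows the free stud's brass head at crop (250,203), the rail's top front edge running from (167,188) to (465,157), and the board's stud at (527,175).

Run:
```python
from h import *
s=shot("scene");t=shot("top")
c=lambda x,y:(80+y/5,200+x/5)
a=atz(t,c(167,188),.15);b=atz(t,c(465,157),.15);print("railfront",a,b,np.degrees(np.arctan2(b[0]-a[0],a[1]-b[1])))
print("head",atz(t,c(250,203),.145),"2nd",atz(t,c(527,175),.145))
print("stud tri",tri([(s,(208.4,352)),(t,(119.6,249.8))]), atz(s,(208.4,352),.14))
# rail front top edge in scene: edges of rail
```

```text
railfront [0.66838784 0.11699242 0.15      ] [ 0.68517846 -0.0970774   0.15      ] 4.484827263577804
head [0.65710019 0.05783292 0.145     ] 2nd [ 0.67212919 -0.14139473  0.145     ]
stud tri [0.66562138 0.06001219 0.13734228] [0.66805602 0.0597759  0.14      ]
```

Request:
carry_out:
  moves:
    - [0, 0, 0, -3, 0, 0, 0]
    - [0, 0, 0, -5.6, 0, 0, 0]
    - [0, 4, 2, -5.6, 0, 0, -5]
    - [0, 8, 4, -5.6, 0, 0, -10]
    - [0, 12, 6, -5.6, 0, 0, -15]
    - [0, 16, 8, -5.6, 0, 0, -20]
    - [0, 19, 10, -5.6, 0, 0, -25]
    - [0, 21.2, 12, -5.6, 0, 0, -25]
    - [0, 21.2, 12, -5.6, 0, 0, -25]
    - [0, 21.2, 12, -5.6, 0, 0, -25]
    - [0, 21.2, 12, -5.6, 0, 0, -25]

```text
time: 15.25
position: [0.6108, -0.0124, 0.1955]
tcp_rot: [-2.136, -2.303, 0.002]
force: [-0.2, -0.0, -3.2]
opening: 0.0043
gripper_force: 98.4
```

```bash
python3 st.py
python3 - <<'E'
from h import *
w=shot("wrist");save(w,"w3.png",k=1.5)
for k in("stud","rack_center","rack_mouth"): print(k,[(np.round(r['centre'],1).tolist(),round(r['confidence'],2),atz(w,r['centre'],.14).round(4).tolist()) for r in pinpoint(w,k)][:2])
E
```

```text
15.25 [-0.04   0.411 -0.012  1.746  0.006  0.986  0.021] [ 0.6108 -0.0124  0.1955] [[-0.075, 0.997, -0.001], [0.997, 0.075, -0.0], [-0.0, -0.001, -1.0]] [-0.2 -0.  -3.2] 0.004292712556299354
stud [([98.3, 365.7], 0.92, [0.667, 0.0605, 0.14])]
rack_center [([209.1, 250.0], 0.87, [0.6083, -0.0081, 0.14])]
rack_mouth [([158.3, 251.2], 0.75, [0.6068, 0.0227, 0.14]), ([226.7, 254.8], 0.71, [0.6121, -0.0192, 0.14])]
```

View pics/w3.png

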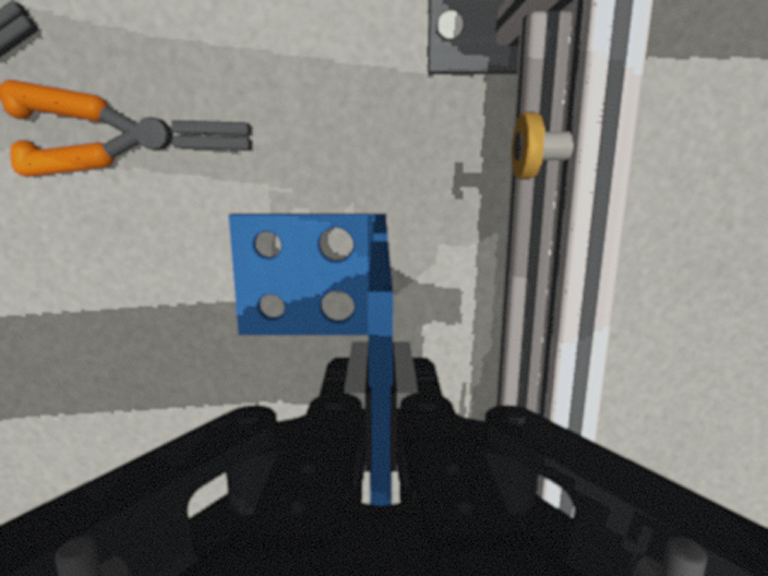

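The wrist view shows the rack upright in the gripper. The stud's brass head is at (529,145) with its neck at (558,146), and the rail's front top edge runs from about (580,0) to (553,430), all in the 1.5x picture.

Run:
```python
from h import *
w=shot("wrist"); s=w["state"]; Rt=R.from_rotvec(s["tcp_rot"]).as_matrix()
T=lambda x,y,z:(Rt.T@(atz(w,(y/1.5,x/1.5),z)-s["position"])*1000).round(1)[:2]
print("rail",[T(x,y,.15).tolist() for x,y in((580,0),(573,144),(553,430))])
print("head top edge/back/front z.152",T(538,112,.14),T(538,178,.14),T(545,145,.14),T(513,145,.14),"neck",T(558,146,.145))
ztop=s["position"][2]+.0226
print("plate top edge corners",T(367,335,ztop),T(392,335,ztop),T(367,292,ztop),T(392,292,ztop))
print("plate y at pads",T(367,380,ztop),T(392,380,ztop),"rear end",T(370,503,ztop),T(392,503,ztop))
g=w["color"].astype(int)
for r in(60,120,180,240): print(r,g[r,340:440:2].sum(1).tolist())
```

```text
rail [[114.1, 64.5], [69.6, 66.9], [-42.4, 70.5]]
head top edge/back/front z.152 [80.8 57. ] [57.6 59. ] [69.4 60.5] [69.4 48.8] neck [69.  63.6]
plate top edge corners [25.4 -3. ] [25.4  2.8] [35.9 -2.9] [35.9  2.8]
plate y at pads [13.9 -3.1] [13.9  2.9] rear end [-20.9  -2.6] [-20.9   3.1]
60 [266, 261, 140, 190, 262, 355, 399, 419, 419, 375, 171, 163, 158, 203, 392, 393, 389, 361, 220, 117, 105, 230, 244, 353, 504, 593, 615, 615, 620, 623, 579, 297, 270, 272, 268, 268, 400, 598, 599, 588, 592, 599, 543, 496, 504, 504, 514, 517, 521, 515]
120 [140, 190, 223, 271, 301, 329, 374, 278, 161, 161, 157, 304, 389, 395, 382, 267, 140, 120, 228, 241, 340, 504, 587, 617, 619, 619, 619, 492, 273, 268, 270, 265, 288, 553, 591, 589, 597, 605, 557, 510, 524, 528, 519, 519, 524, 524, 518, 509, 510, 517]
180 [291, 374, 406, 407, 391, 230, 159, 168, 209, 367, 399, 404, 308, 187, 90, 178, 239, 340, 509, 590, 616, 616, 617, 614, 414, 269, 275, 278, 274, 437, 590, 587, 600, 604, 568, 521, 522, 529, 518, 516, 510, 518, 509, 523, 539, 525, 504, 502, 510, 523]
240 [481, 476, 441, 198, 150, 160, 316, 402, 396, 356, 224, 112, 205, 266, 370, 568, 627, 641, 636, 639, 607, 340, 309, 307, 309, 346, 607, 633, 634, 639, 624, 538, 515, 531, 525, 527, 526, 525, 517, 520, 521, 521, 520, 524, 523, 521, 513, 517, 506, 506]
```

Run:
```python
from h import *
w=shot("wrist"); s=w["state"]; Rt=R.from_rotvec(s["tcp_rot"]).as_matrix()
T=lambda c,r,z:(Rt.T@(atz(w,(r,c),z)-s["position"])*1000)[:2]
g=w["color"].astype(int).sum(2)
E1=[];E2=[]
for r in list(range(10,70,6))+list(range(125,262,6)):
    row=g[r]; a=int(388-(r-60)*.098)
    seg=row[a-12:a+14]; i=np.where((seg[:-1]<420)&(seg[1:]>=420)&(np.diff(seg)>20))[0]
    if len(i): i=i[-1]; c=a-12+i+(420-seg[i])/(seg[i+1]-seg[i]); E1.append(T(c,r,.15))
E1=np.array(E1);f=np.polyfit(E1[:,0],E1[:,1],1);print("rail",len(E1),f,np.degrees(np.arctan(f[0])),np.std(E1[:,1]-np.polyval(f,E1[:,0])),np.polyval(f,69))
gg=w["color"].astype(int)
for r in range(196,232,5):
    c=np.where((gg[r,235:275,2]>gg[r,235:275,0]+30))[0]+235; print(r,c.min(),c.max(),T(c.min()-.5,r,s["position"][2]+.0226).round(1),T(c.max()+.5,r,s["position"][2]+.0226).round(1))
```

```text
rail 33 [-1.75574511e-03  6.74613154e+01] -0.10059668116115113 0.10795981250599421 67.34016894350519
196 235 261 [35.4 -6.4] [35.4  2.8]
201 236 261 [33.6 -6.1] [33.6  2.9]
206 236 261 [31.8 -6.1] [31.8  2.9]
211 235 261 [30.  -6.5] [30.   2.9]
216 235 261 [28.1 -6.5] [28.1  2.9]
221 235 261 [26.3 -6.5] [26.3  2.9]
226 246 261 [24.4 -2.7] [24.4  2.9]
231 246 261 [22.5 -2.7] [22.5  2.9]
```

Request:
carry_out:
  moves:
    - [0, 0, 2, -0.08, 0, 0, 0]
    - [0, 0, 4, -0.08, 0, 0, 0]
    - [0, 0, 5.3, -0.08, 0, 0, 0]
    - [0, 0, 5.9, -0.08, 0, 0, 0]
    - [0, 0, 6.12, -0.08, 0, 0, 0]
    - [0, 0, 6.12, -0.08, 0, 0, 0]
    - [0, 0, 6.12, -0.08, 0, 0, 0]

```text
time: 16.42
position: [0.6724, -0.0069, 0.1969]
tcp_rot: [-2.135, -2.305, 0.0]
force: [-0.3, 0.5, -2.5]
opening: 0.0042
gripper_force: 98.4
```

```bash
python3 st.py
python3 - <<'E'
from h import *
w=shot("wrist");save(w,"w4.png",(230,40,430,260),3)
s=w["state"]; Rt=R.from_rotvec(s["tcp_rot"]).as_matrix()
for k in("stud",): print(k,[(np.round(r['centre'],1).tolist(),round(r['confidence'],2),(1e3*Rt.T@(atz(w,r['centre'],.14)-s['position'])).round(1).tolist()) for r in pinpoint(w,k)][:2])
E
```

```text
16.425 [-0.047  0.504 -0.008  1.592  0.004  1.046  0.02 ] [ 0.6724 -0.0069  0.1969] [[-0.076, 0.997, -0.0], [0.997, 0.076, -0.0], [-0.0, -0.0, -1.0]] [-0.3  0.5 -2.5] 0.004168030712515424
stud [([100.0, 255.2], 0.59, [67.7, 1.0, 56.9])]
```

View pics/w4.png

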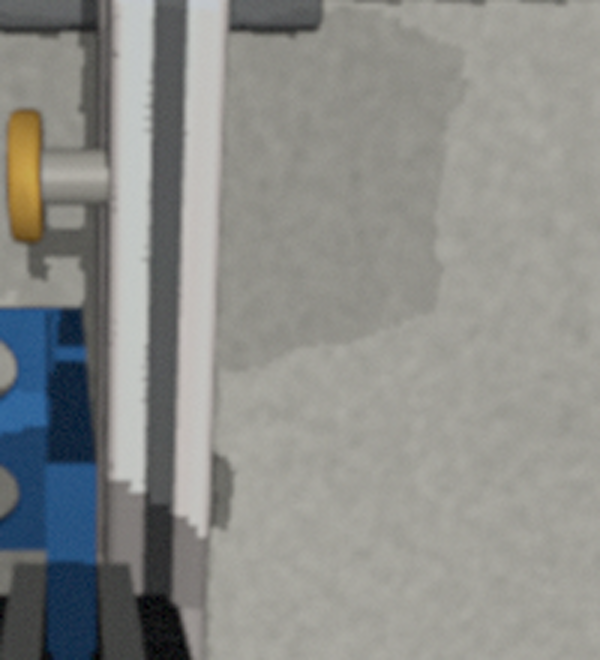

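The plate is now right of the stud, with its top edge at crop x 47–97. The neck spans crop x 43–108 at row 175, and the rail edge is at x about 110. I'll check the numbers.

Run:
```python
from h import *
w=shot("wrist"); s=w["state"]; Rt=R.from_rotvec(s["tcp_rot"]).as_matrix()
T=lambda x,y,z:(Rt.T@(atz(w,(40+y/3,230+x/3),z)-s["position"])*1000).round(1)[:2]
print("head back",T(43,175,.145),T(43,175,.152),"rail",T(110,175,.15),T(106,420,.15),"neck c",T(75,175,.145),"plate",T(47,500,.219),T(97,500,.219), "mouth edge face slot height", T(47,360,.155),T(85,360,.155),"lower",T(55,310,.04),T(85,310,.04),"end",T(70,462,.219))
```

```text
head back [68.5 -4.9] [68.4 -4.7] rail [68.4  7. ] [24.5  6.7] neck c [68.5  0.9] plate [31.4 -2.6] [31.4  3.2] mouth edge face slot height [36.7 -4.1] [36.7  2.6] lower [31.6 -4.6] [31.6  4.3] end [36.  0.]
```

Request:
carry_out:
  moves:
    - [0, 0.5, 0.05, 0, 0, 0, 0]
    - [0, 1.5, 0.05, 0, 0, 0, 0]
    - [0, 2.5, 0.05, 0, 0, 0, 0]
    - [0, 3.5, 0.05, 0, 0, 0, 0]
    - [0, 4, 0.05, 0, 0, 0, 0]
    - [0, 4, 0.05, 0, 0, 0, 0]

```text
time: 17.32
position: [0.6703, 0.0338, 0.1968]
tcp_rot: [2.134, 2.306, 0.0]
force: [-1.5, 0.2, -3.5]
opening: 0.0049
gripper_force: 98.4
```

Request:
carry_out:
  moves:
    - [0, 0.8, 0, 0, 0, 0, 0]
    - [0, 1.6, 0, 0, 0, 0, 0]
    - [0, 2.4, 0, 0, 0, 0, 0]
    - [0, 2.78, 0, 0, 0, 0, 0]
    - [0, 2.78, 0, 0, 0, 0, 0]
    - [0, 2.78, 0, 0, 0, 0, 0]

```text
time: 18.08
position: [0.6682, 0.0603, 0.1968]
tcp_rot: [2.135, 2.304, -0.0]
force: [0.5, -0.5, -3.1]
opening: 0.0045
gripper_force: 98.4
```

```bash
python3 st.py
python3 - <<'E'
from h import *
p=shot('scene');save(p,'s5.png',(290,160,420,260),6)
E
```

```text
18.075 [-0.14   0.502 -0.019  1.596  0.011  1.044 -0.086] [0.6682 0.0603 0.1968] [[-0.076, 0.997, 0.0], [0.997, 0.076, -0.001], [-0.001, 0.0, -1.0]] [ 0.5 -0.5 -3.1] 0.004538696503872041
```

View pics/s5.png

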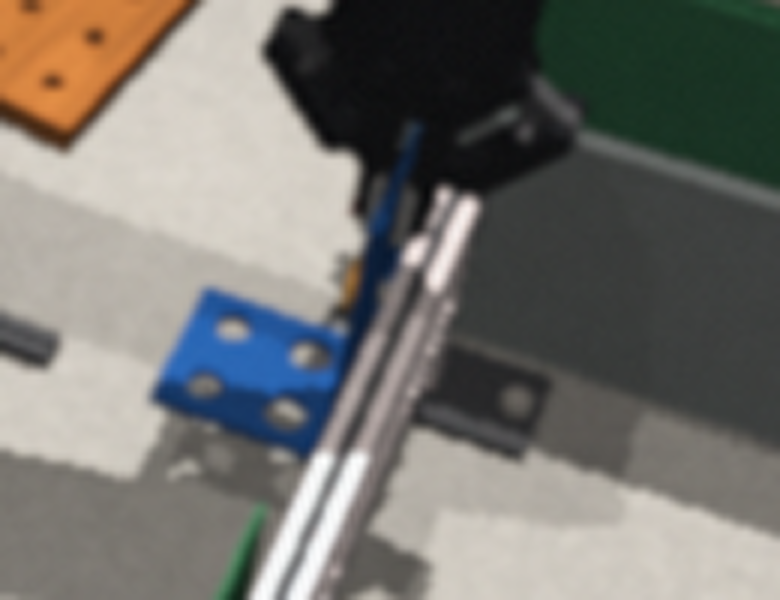

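The brass head is visible in front of the plate at crop (350,280), so the stud is in the slot. I'll lower the rack.

Request:
carry_out:
  moves:
    - [0, 0, 0, 0.5, 0, 0, 0]
    - [0, 0, 0, 1, 0, 0, 0]
    - [0, 0, 0, 1.4, 0, 0, 0]
    - [0, 0, 0, 1.6, 0, 0, 0]
    - [0, 0, 0, 1.7, 0, 0, 0]
    - [0, 0, 0, 1.7, 0, 0, 0]

```text
time: 18.88
position: [0.6681, 0.0607, 0.1811]
tcp_rot: [2.135, 2.305, 0.0]
force: [-3.9, -0.7, 5.0]
opening: 0.0045
gripper_force: 99.9
```

Request:
carry_out:
  moves:
    - [0, 0, 0, 0.1, 0, 0, 0]
    - [0, 0, 0, 0.15, 0, 0, 0]
    - [0, 0, 0, 0.15, 0, 0, 0]

```text
time: 19.25
position: [0.6682, 0.0608, 0.1809]
tcp_rot: [2.135, 2.304, 0.001]
force: [-5.9, -0.0, 10.7]
opening: 0.0046
gripper_force: 100.7
```

Request:
carry_out:
  moves:
    - [0.3, 0, 0, 0, 0, 0, 0]
    - [0.5, 0, 0, 0, 0, 0, 0]
    - [0.5, 0, 0, 0, 0, 0, 0]
    - [0.5, 0, 0, 0, 0, 0, 0]
    - [0.5, 0, 0, -3, 0, 0, 0]
    - [0.5, 0, 0, -7, 0, 0, 0]
    - [0.5, 0, 0, -12, 0, 0, 0]
    - [0.5, 0, 0, -15, 0, 0, 0]
    - [0.5, 0, 0, -15, 0, 0, 0]

```text
time: 20.38
position: [0.6695, 0.061, 0.3315]
tcp_rot: [2.132, 2.302, 0.008]
force: [-0.1, 0.3, -0.7]
opening: 0.0427
gripper_force: 0.0
```

```bash
python3 st.py
python3 - <<'E'
from h import *
w=shot("wrist"); s=w["state"]; Rt=R.from_rotvec(s["tcp_rot"]).as_matrix()
T=lambda c,r,z:(Rt.T@(atz(w,(r,c),z)-s["position"])*1000).round(1)[:2].tolist()
g=w["color"].astype(int)
for r in range(100,260,10):
    c=np.where(g[r,:,2]>g[r,:,0]+30)[0]
    if len(c): print(r,c.min(),c.max(),T(c.max()+.5,r,.201),T(c.min()-.5,r,.041))
sc=shot("scene"); tp=shot("top")
stud=np.array([.6682-.0003,.0607,.14])
X=np.array([.997,.076,0]);Y=np.array([-.076,.997,0]);Z=np.array([0,0,1.])
exp={"rack_center":stud-.019*Z,"rack_shelf":stud-.099*Z-.043*X,"rack_seat":stud}
for n,p in(("scene",sc),("top",tp),("wrist",w)):
    for k,v in exp.items(): print(n,k,"expect r,c",proj(p,v)[0][::-1].round(1),[(np.round(r['centre'],1).tolist(),round(r['confidence'],2)) for r in pinpoint(p,k)][:3])
E
```

```text
20.375 [-0.144  0.406 -0.014  1.432  0.006  1.297 -0.082] [0.6695 0.061  0.3315] [[-0.076, 0.997, 0.006], [0.997, 0.076, 0.001], [0.0, 0.006, -1.0]] [-0.1  0.3 -0.7] 0.04270596705975016
110 0 4 [60.9, -193.5] [57.6, -319.6]
130 6 254 [45.4, 0.8] [32.8, -317.1]
140 0 254 [37.5, 0.8] [20.1, -327.3]
150 0 254 [29.5, 0.8] [7.2, -330.0]
160 190 254 [21.3, 0.8] [-6.3, -84.2]
170 191 253 [13.1, -0.0] [-19.6, -83.6]
180 191 254 [4.6, 0.8] [-33.2, -84.3]
190 247 254 [-3.9, 0.8] [-47.2, -9.6]
200 248 254 [-12.6, 0.8] [-61.3, -8.3]
210 247 253 [-21.5, -0.0] [-75.6, -9.7]
220 248 253 [-30.5, -0.0] [-90.2, -8.4]
scene rack_center expect r,c [212.7 351.1] [([217.7, 354.7], 0.79), ([117.2, 231.0], 0.7)]
scene rack_shelf expect r,c [225.6 332.2] [([226.6, 334.7], 0.93), ([124.8, 263.7], 0.72)]
scene rack_seat expect r,c [208.1 352.1] [([205.6, 353.8], 0.91), ([113.6, 230.0], 0.73)]
top rack_center expect r,c [119.8 249.3] [([268.6, 183.5], 0.71)]
top rack_shelf expect r,c [137.1 251.1] [([231.5, 180.1], 0.94), ([154.3, 376.3], 0.17)]
top rack_seat expect r,c [118.2 249.2] [([275.9, 182.1], 0.68)]
wrist rack_center expect r,c [167.1 250.8] [([162.3, 250.5], 0.86), ([102.5, 39.5], 0.49)]
wrist rack_shelf expect r,c [155.4 218.2] [([156.8, 222.4], 0.78)]
wrist rack_seat expect r,c [170.7 250.8] [([169.0, 253.1], 0.82)]
```

The rack hangs on the stud by itself. To confirm it is fully home, I'll press lightly on its top edge with the shut fingertips. The expected contact is at TCP z of about 0.215.

Request:
carry_out:
  moves:
    - [0, 0, 0, 0, 0, 0, 0]
    - [0, 0, 0, 4, 0, 0, 0]
    - [0, 0, 0, 8, 0, 0, 0]
    - [0, 0, 0, 10, 0, 0, 0]
    - [0, 0, 0, 10.8, 0, 0, 0]
    - [0, 0, 0, 11.1, 0, 0, 0]
    - [0, 0, 0, 11.3, 0, 0, 0]
    - [0, 0, 0, 11.3, 0, 0, 0]
  force: 20

```text
time: 21.98
position: [0.6686, 0.0609, 0.2161]
tcp_rot: [2.134, 2.304, 0.002]
force: [0.4, 0.0, 0.5]
opening: -0.0
gripper_force: 0.0
```

Request:
carry_out:
  moves:
    - [0, 0, 0, 0.1, 0, 0, 0]
    - [0, 0, 0, 0.2, 0, 0, 0]
    - [0, 0, 0, 0.2, 0, 0, 0]

```text
time: 22.35
position: [0.6689, 0.061, 0.2148]
tcp_rot: [2.134, 2.304, 0.003]
force: [-1.4, 0.1, 5.2]
opening: -0.0002
gripper_force: 2.5
```

The fingertips touched at 0.215, so the top edge is at 0.201, exactly home. I'll retreat and hand the job in.

Request:
carry_out:
  moves:
    - [0, 0, 0, -3, 0, 0, 0]
    - [0, 0, 0, -8, 0, 0, 0]
    - [0, 0, 0, -14, 0, 0, 0]
    - [0, 0, 0, -14, 0, 0, 0]

```text
time: 22.85
position: [0.6704, 0.0611, 0.3598]
tcp_rot: [2.13, 2.299, 0.014]
force: [0.6, -0.7, 0.2]
opening: -0.0
gripper_force: 0.0
```

Run:
```python
from h import *
p=shot("scene")
for k in("rack_shelf","rack_seat"): print(k,[(np.round(r['centre'],1).tolist(),round(r['confidence'],2)) for r in pinpoint(p,k)][:2])
print(monitor.state()['force'].round(1)); print(job.close_job())
```

```text
rack_shelf [([125.9, 267.9], 0.79), ([225.3, 331.1], 0.76)]
rack_seat [([115.5, 229.9], 0.88), ([206.5, 349.1], 0.72)]
[-0.1 -0.3  0.6]
the job is handed in; nothing more can be done
None
```

The smaller blue rack hangs upright and fully home on the free stud (top edge touched at 0.201 m, as expected), the robot is clear, and the job was handed in at about 23 s; I viewed 11 pictures, one over the limit of 10.

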